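# Take a moisture reading on a carved panel

### The job

Lift the yellow wood-moisture meter out of its grey stand and hold it with its sprung steel foot on the middle of the red dot on the sloping carved panel, the meter square to the panel's face, pressed gently so that the foot is about half-way into the nose and never bottomed hard. Finish while still holding it there in the gripper; touch the panel with nothing but the foot, do not shift the panel, and leave the mallet, the two gouges, the glue jar and the cup where they are.

Things in the scene. Friction and masses are not known exactly. Their poses are not given: they have to be found in the camera images.
- meter: moisture meter upright in its stand, 160 mm long, about 0.17 kg. Origin at the end of the extended foot, z along it to its top, x, y square to its flat sides. Along z: steel foot 0-13 mm, black round nose (22 mm wide) 13-50, yellow square body (28 x 28 mm) 50-160 with a black rubber band at 107-137 (grip there, from above). Green window on its -x side
- foot (a joint): how far the foot is pushed into the nose: 0 = fully out, 0.012 m = bottomed. Spring: 1.5 N to start moving, 250 N/m after that, so half-way in (0.006) takes about 3 N
- foot_end (a point): centre of the free end of the foot, a flat steel disc 10 mm across, moves with the foot
- stand: grey stand, 95 mm tall, on a black 100 x 100 mm base, fixed. Origin under its centre, z up. Square socket, 35 mm inside, walls 6 mm, sides along x and y, open on top, 30 mm deep; the meter's square body rests on its floor (65 mm high), the nose hanging through a 24 mm hole: the meter's origin is 15 mm above the bench and must rise 80 mm to come clear
- easel: carving easel fixed to the bench: wooden base 280 (x) x 370 (y) x 24 mm, a brass arc up to 150 mm high on either side (192 mm from the middle), a hinged board (hinge on the robot's side; stiff, keeps its slope) carrying the carved panel. Origin under the centre of the base, z up
- panel_mid (a point): brown carved panel on the easel, 260 (x) x 340 (y) x 22 mm, sloping up away from the robot by 0.15 to 0.5 rad. This point is the centre of its flat upper face, z outward square to the face, x up the slope, y level. Rim round the edge 14 mm wide, 10 mm high; a row of rosettes 14 mm high, 42 mm across, at x = 88 mm; flat where the dots are
- red_dot (a point): centre of the red dot, 26 mm across, flat on the panel's face, 20 mm up the slope from the panel's centre and anywhere up to 85 mm to either side; z square to the face
- blue_dot (a point): centre of the blue dot, 26 mm across, on the same face 48 mm down the slope from the panel's centre: another spot, not wanted now
- mallet: wooden carver's mallet standing on its head, 76 mm across, 220 mm tall. Origin at the centre of its underside. Not to be moved
- gouge_a: carving gouge with a pale wooden handle lying on the bench, 250 mm long, 22 mm high, along its x. Origin on the bench where handle meets blade. Not to be moved
- gouge_b: carving gouge with a dark handle lying on the bench, 240 mm long, 22 mm high, along its x. Origin on the bench where handle meets blade. Not to be moved
- glue: glue jar with an orange cap, 64 mm across, 110 mm tall, origin at the centre of its underside. Not to be moved
- cup: blue ceramic cup, 84 mm across, 100 mm tall, origin at the centre of its underside. Not to be moved

How it is judged (in metres and radians):
On the way:
1. the meter is lifted clear of its stand in the gripper (z of foot_end in the frame of stand above 0.0955 m and contact force between the fingers and meter above 2 N and contact force between meter and stand below 0.1 N), for 0.2 s.
At the end, for the whole second after the job is handed in: Gripper still holding the meter at rest, foot within 9 mm of the red dot's centre, meter square to the panel within 0.12 rad, foot pushed in 3 to 9.5 mm (of 12) at 1 to 8 N on the panel, meter off its stand, panel within 8 mm of its start (distance between foot_end and red_dot below 0.009 m and angle between the z axis of meter and the z axis of panel_mid, either way round below 0.12 rad and value of joint foot between 0.003 and 0.0095 m and contact force between meter and easel between 1 and 8 N and contact force between the fingers and meter above 2 N and contact force between meter and stand below 0.1 N and linear speed of meter below 0.02 m/s and distance of panel_mid from where it was at the start of the episode below 0.008 m); the arm keeps its last pose, push and grip.
It fails at once if the meter is pressed on the panel or easel with more than 14 N (contact force between meter and easel above 14 N).
It fails at once if the gripper or arm touches the panel or easel (contact force between any of the fingers, the arm and easel above 1 N).
It fails at once if the panel is shifted by more than 15 mm (distance of panel_mid from where it was at the start of the episode above 0.015 m).
It fails at once if the mallet, a gouge, the glue jar or the cup is moved by more than 30 mm (distance of any of mallet, gouge_a, gouge_b, glue, cup from where it was at the start of the episode above 0.03 m).
It also fails if it takes over 32 s, if anything falls off the work surface, if the arm or the gripper's body presses on something with over 40 N, if the wrist force passes 120 N, or if a joint passes its speed limit or range.

### The arm

A 6-joint arm with a two-finger parallel gripper is mounted at the origin on the work surface. World frame = base frame: x ahead of the robot, y to its left, z up, the work surface at z = 0. Lengths are in mm, angles in degrees, forces in N, time in s.
With the tool pointing down it reaches from about 275 to 725 mm from the base axis. Payload 5.6 kg.
Tool frame: the origin (TCP) lies at the very end of the fingers, on their centre line; the grasp point (between the pads) lies 19 mm behind it (env.grip_depth is the distance from the TCP to the grasp point, in mm); z points along the fingers, y is the line along which they close (so a half turn about z gives the same grasp; the last joint's range is limited). The gripper opens to 85 mm and grips with 20 to 120 N. Pads are 22 mm wide; open, the fingers measure 114 mm over their backs; the gripper's body (76 mm by 85 mm) begins 54 mm behind the grasp point. The pads swing forward as they close: fully open they stand 13 mm farther back than shut.
Start: joints at [-47.464, 14.616, 6.199, 0, -81.583, -16.306], TCP at [243.104, -493.349, 231.283] pointing down, gripper open.
Joint ranges: [-168.99, 168.99], [-69.2, 112.95], [-62.41, 85.93], [-164.36, 98.24], [-168.68, -3.75], [-174.98, 174.98]. Speed limits (degrees/s): [147.25, 147.25, 180, 180, 180, 180].

### API

Orientations are given as a 3x3 rotation matrix whose columns are the frame's x, y, z axes.
In Python, from bench import env, optics gives the robot as it stands.
- The arm moves only by the shell command python3 -m handwheel 'ROWS' [FORCE]. ROWS is a JSON object of lists of equal length, an entry for each row: "grip": the closure, from -1 (fully open) to 1 (shut); "travel": the shift along the tool's x, y, z in cm, a list of three; "rotation": the turn, a rotation vector about the tool's x, y, z in degrees, a list of three. In form: {"grip": [grip, ...], "travel": [[x, y, z], ...], "rotation": [[wx, wy, wz], ...]}. A call has 1 to 10 rows; each row shifts and turns the commanded pose from where the row before left it, along the tool's axes as they then stand; what a row does not reach is not made up. A row lasts 1/10 s, in which the tool goes at most 50 mm and 8.59 degrees, less where a joint would pass 70% of its speed; a pose out of reach is approached as far as the arm can. A call with a gripper value outside its range is refused whole. The fingers move at their own pace and stop on an object; FORCE is the grip in N (left out, the last holds). Time passes only in rows, so rows that do not move let the fingers close. It gives the time, the measured TCP pose, the force, the opening and the grip force at its end, in the units of the state.
- env.state(): the state, without advancing time (a new reading comes with each control period).
- optics.camera(name): name is "side" or "top" or "wrist"; returns a dict with "img" (384x512x3 uint8, red, green, blue), "fx", "fy", "cx", "cy" (pixels), "pose" (4x4, takes a point from camera to world coordinates). Camera axes: x right, y up, looking along -z (the intrinsics and any distortion apply to the point x, -y, -z); pixel columns grow to the right and rows downward; lengths in mm; the calibration is good to about 2 mm. A picture is of the moment at which its call begins. There is no depth.
- env.close_job(): hands the job in; it is judged then, once.
The state is a dict: "time": time; "joint_positions": joint angles; "joint_vel": joint speeds; "effort": joint torques, N m; "position": TCP position; "orientation": TCP orientation; "wrist_force": force on the tool from outside, world axes, zero at the start; "wrist_torque": the same for the moment, N m; "opening": finger opening in mm; "finger_force": force on a finger pad.
Only numpy, scipy, OpenCV 4.12 (cv2) and the standard library are available. Lean on these libraries where they do the work, as an engineer would, in place of code of your own. Each camera call takes 0.05 s, during which the arm holds its last target. There are 200 camera calls.

## Working session

There is one attempt and no reset: what is moved stays moved. The work goes in short steps, Python scripts to look and compute and a shell command to move; the robot and the scene stay as the last step left them, time stands still between calls to the robot, and variables do not carry over. Pictures are saved under pics/ and viewed, at most 10 in all, crops included, and the job is handed in when it is done.

```bash
mkdir -p pics; ls
cat > h.py <<'E'
import numpy as np, cv2
from bench import env, optics
def ray(c,u,v):
    d=np.array([(u-c["cx"])/c["fx"],-(v-c["cy"])/c["fy"],-1.0])
    P=np.array(c["pose"]); d=P[:3,:3]@d
    return P[:3,3],d/np.linalg.norm(d)
def onz(c,u,v,z):
    o,d=ray(c,u,v); return o+d*(z-o[2])/d[2]
def tri(c1,p1,c2,p2):
    o1,d1=ray(c1,*p1);o2,d2=ray(c2,*p2)
    s=np.linalg.lstsq(np.c_[d1,-d2],o2-o1,rcond=None)[0]
    a,b=o1+s[0]*d1,o2+s[1]*d2
    return (a+b)/2,np.linalg.norm(a-b)
def proj(c,p):
    P=np.array(c["pose"]); q=P[:3,:3].T@(np.array(p)-P[:3,3])
    return c["cx"]+c["fx"]*q[0]/-q[2], c["cy"]-c["fy"]*q[1]/-q[2]
def save(c,n): cv2.imwrite("pics/"+n,cv2.cvtColor(c["img"],cv2.COLOR_RGB2BGR))
E
python3 - <<'E'
from h import *
import pickle
cs={n:optics.camera(n) for n in("side","top","wrist")}
pickle.dump(cs,open("c0.pkl","wb"))
im=np.vstack([cs["side"]["img"],cs["top"]["img"]])
for n in cs:
    c=cs[n]; print(n,{k:c[k] for k in c if k!="img"}); save(c,n+"0.png")
E
```

```text
pics
side {'fx': 485.09768493466004, 'fy': 485.09768493466004, 'cx': 249.58607724114637, 'cy': 185.71077163672305, 'pose': array([[-9.93603292e-01,  6.74737651e-02, -9.05526821e-02,
         4.93616911e+02],
       [-1.11236144e-01, -7.23028894e-01,  6.81803299e-01,
         9.89625636e+02],
       [-1.94683700e-02,  6.87514734e-01,  7.25909411e-01,
         1.11293555e+03],
       [ 0.00000000e+00,  0.00000000e+00,  0.00000000e+00,
         1.00000000e+00]])}
top {'fx': 429.8305512205318, 'fy': 429.8305512205318, 'cx': 254.60457450297238, 'cy': 199.5389868794004, 'pose': array([[-1.88169671e-02,  9.95080941e-01, -9.72617234e-02,
         4.90213858e+02],
       [-9.99817782e-01, -1.84149931e-02,  5.02900427e-03,
        -3.61523149e+00],
       [ 3.21319233e-03,  9.73386311e-02,  9.95246134e-01,
         1.28902184e+03],
       [ 0.00000000e+00,  0.00000000e+00,  0.00000000e+00,
         1.00000000e+00]])}
wrist {'fx': 326.95236167311026, 'fy': 326.95236167311026, 'cx': 255.92445579700856, 'cy': 191.19016849150395, 'pose': array([[-4.41974070e-01, -8.60723951e-01, -2.52612753e-01,
         1.77923727e+02],
       [ 8.97026547e-01, -4.23610601e-01, -1.26085020e-01,
        -5.26103761e+02],
       [ 1.51495639e-03, -2.82326655e-01,  9.59317135e-01,
         3.71878544e+02],
       [ 0.00000000e+00,  0.00000000e+00,  0.00000000e+00,
         1.00000000e+00]])}
```

View pics/side0.png

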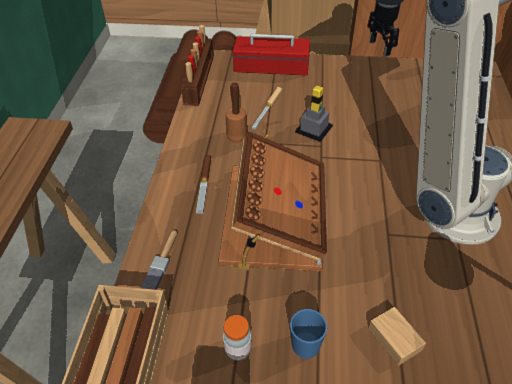

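View pics/top0.png

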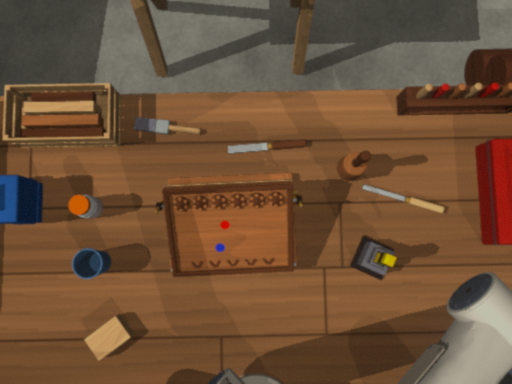

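Side view: meter at (317,98), red dot (278,191), blue (299,205). Top view: meter top (387,260), red (225,225), blue (220,248), mallet (352,165).

```bash
cat > m.py <<'E'
from h import *
import pickle
cs=pickle.load(open("c0.pkl","rb"))
S,T=cs["side"],cs["top"]
def cen(c,lo,hi,box):
    h=cv2.cvtColor(c["img"],cv2.COLOR_RGB2HSV); m=cv2.inRange(h,lo,hi)
    k=np.zeros_like(m);x0,y0,x1,y1=box;k[y0:y1,x0:x1]=m[y0:y1,x0:x1]
    M=cv2.moments(k,True); return M["m10"]/M["m00"],M["m01"]/M["m00"],M["m00"],k
R=((0,200,120),(5,255,255));B=((112,170,80),(128,255,255));Y=((22,150,100),(34,255,255))
for n,q,bs,bt in(("red",R,(265,180,290,202),(213,213,238,236)),("blue",B,(288,195,310,215),(208,238,232,258))):
    a=cen(S,*q,bs);b=cen(T,*q,bt); print(n,a[:3],b[:3],tri(S,a[:2],T,b[:2]))
a=cen(S,*Y,(300,80,335,120));b=cen(T,*Y,(370,245,405,275));print(a[:3],b[:3])
A=cv2.resize(S["img"][70:145,285:345],None,fx=6,fy=6,interpolation=cv2.INTER_CUBIC)
Bq=cv2.resize(T["img"][230:285,345:405],None,fx=6,fy=6,interpolation=cv2.INTER_CUBIC)
A=np.pad(A,((0,600-A.shape[0]),(0,0),(0,0)));Bq=np.pad(Bq,((0,600-Bq.shape[0]),(0,0),(0,0)))
cv2.imwrite("pics/crop1.png",np.hstack([A,Bq])[:,:,::-1])
A=cv2.resize(S["img"][120:260,225:335],None,fx=3.5,fy=3.5,interpolation=cv2.INTER_CUBIC)
Bq=cv2.resize(T["img"][170:290,155:310],None,fx=2.65,fy=2.65,interpolation=cv2.INTER_CUBIC)
A=np.pad(A,((0,600-A.shape[0]),(0,0),(0,0)));Bq=np.pad(Bq,((0,600-Bq.shape[0]),(0,0),(0,0)))
cv2.imwrite("pics/crop2.png",np.hstack([A,Bq])[:,:,::-1])
E
python3 m.py
```

```text
red (277.3488372093023, 190.93023255813952, 43.0) (224.6, 224.45454545454547, 55.0) (array([537.92211505,  73.02518754, 123.54251977]), np.float64(0.1991755879044337))
blue (298.55555555555554, 204.11111111111111, 36.0) (219.78378378378378, 247.32432432432432, 37.0) (array([476.55283067,  89.11009437,  92.89739634]), np.float64(0.8229323348292054))
(316.39080459770116, 97.15517241379311, 174.0) (386.47027027027025, 259.0648648648649, 185.0)
```

View pics/crop1.png

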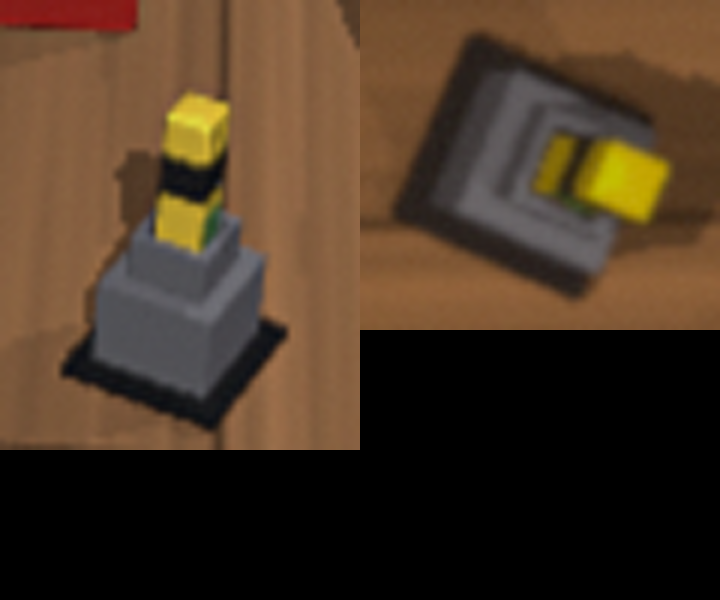

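View pics/crop2.png

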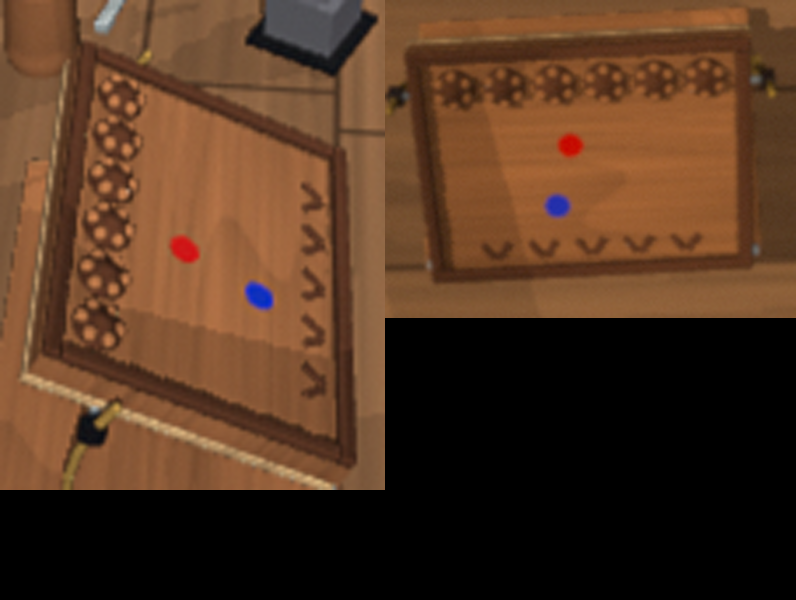

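Crops: meter top face corners in top view near (385,253.7)-(396.7,257); stand base is rotated about 25°. The panel's four rim corners, end rosettes and V marks are readable in both views; triangulate them.

```bash
cat > m2.py <<'E'
from h import *
import pickle
cs=pickle.load(open("c0.pkl","rb"))
S,T=cs["side"],cs["top"]
s=lambda x,y:(225+(x+.5)/3.5-.5,120+(y+.5)/3.5-.5); t=lambda x,y:(155+(x-384.5)/2.65-.5,170+(y+.5)/2.65-.5)
L=dict(FR=((90,45),(750,35)),NR=((340,150),(752,265)),NL=((355,465),(437,280)),FL=((42,352),(412,48)),
 rosR=((120,95),(707,77)),rosL=((98,325),(457,90)),vR=((312,195),(687,242)),vL=((313,380),(498,250)))
Q={}
for k,(a,b) in L.items():
    Q[k],e=tri(S,s(*a),T,t(*b)); print(k,Q[k].round(1),round(e,1))
for a,b in(("FR","NR"),("FL","NL"),("FR","FL"),("NR","NL")): print(a,b,np.linalg.norm(Q[a]-Q[b]).round(1))
Q["red"]=np.array([537.9,73,123.5]);Q["blue"]=np.array([476.6,89.1,92.9])
off=dict(FR=10,FL=10,NR=10,NL=10,rosR=14,rosL=14,vR=0,vL=0,red=0,blue=0)
A=np.array([[*Q[k][:2],1] for k in Q]);z=np.array([Q[k][2]-off[k]*.94 for k in Q])
p,_,_,_=np.linalg.lstsq(A,z,rcond=None); print("plane",p,"res",(z-A@p).round(1))
n=np.array([-p[0],-p[1],1]);n/=np.linalg.norm(n);print("n",n,"slope",np.arccos(n[2]),"yaw",np.degrees(np.arctan2(-n[1],-n[0])))
c=sum(Q[k]-10*n for k in("FR","NR","NL","FL"))/4;print("mid",c)
for k in("red","blue"): 
  y=np.cross([0,0,1],n);y=-y if y[1]<0 else y; y/=np.linalg.norm(y);x=np.cross(y,n); print(k,(Q[k]-c)@x,(Q[k]-c)@y,(Q[k]-c)@n)
print("edge yaw",[np.degrees(np.arctan2(*(Q[a]-Q[b])[[1,0]])) for a,b in(("FR","FL"),("NR","NL"),("rosR","rosL"))])
# meter
u=lambda x,y:(345+(x-359.5)/6-.5,230+(y+.5)/6-.5)
P=[onz(T,*u(*q),175) for q in((600,142),(670,162),(650,220),(585,200))]
print("top",np.mean(P,0),[ (np.linalg.norm(P[i]-P[i-1]).round(1),np.degrees(np.arctan2(*(P[i]-P[i-1])[[1,0]])).round(1)) for i in range(4)])
P=[onz(T,*u(*q),8) for q in((478,35),(655,120),(582,298),(398,215))]
print("base",np.mean(P,0),[ (np.linalg.norm(P[i]-P[i-1]).round(1),np.degrees(np.arctan2(*(P[i]-P[i-1])[[1,0]])).round(1)) for i in range(4)])
w=lambda x,y:(285+(x+.5)/6-.5,70+(y+.5)/6-.5)
P=[onz(S,*w(*q),175) for q in((190,93),(228,104),(213,130),(168,118))];print("topS",np.mean(P,0))
P=[onz(S,*w(*q),8) for q in((62,370),(213,428),(288,330))];print("baseS",(P[0]+P[2])/2)
print(env.state()["orientation"],env.grip_depth)
E
python3 m2.py
```

```text
FR [ 636.8 -109.   174.7] 8.3
NR [ 410.7 -114.8   64.4] 2.8
NL [398.2 221.3  57.8] 2.4
FL [632.6 225.2 169.8] 4.5
rosR [602.4 -66.5 157.6] 1.1
rosL [594.2 183.5 154.4] 1.0
vR [435.7 -45.8  74.8] 0.9
vL [430.8 154.1  72.3] 0.5
FR NR 251.7
FL NL 259.8
FR FL 334.3
NR NL 336.3
plane [ 4.61067900e-01 -2.44321209e-03 -1.29742903e+02] res [ 1.2 -4.9 -5.  -0.9 -3.7 -2.5  3.5  3.7  5.4  3.1]
n [-0.41870483  0.00221873  0.90811967] slope 0.43202511852524567 yaw -0.3036091443939614
mid [523.7638663   55.66538044 107.598226  ]
red 19.4119483118468 17.409282913857762 8.560307164754564
blue -49.14502841092755 33.18423097162651 6.474172843176059
edge yaw [np.float64(-89.277825056842), np.float64(-87.87431658456087), np.float64(-88.1203612435251)]
top [ 437.16070682 -351.75224105  175.        ] [(np.float64(25.7), np.float64(-17.3)), (np.float64(31.0), np.float64(-107.0)), (np.float64(26.3), np.float64(158.1)), (np.float64(28.9), np.float64(71.8))]
base [ 437.12229042 -355.92789702    8.        ] [(np.float64(97.6), np.float64(-26.3)), (np.float64(96.1), np.float64(-116.9)), (np.float64(95.0), np.float64(154.9)), (np.float64(98.1), np.float64(64.7))]
topS [ 436.82717712 -349.66013898  175.        ]
baseS [ 437.10725618 -348.01071645    8.        ]
[[-8.97039714e-01 -4.41949280e-01 -7.64938378e-04]
 [-4.41949923e-01  8.97038839e-01  1.25976432e-03]
 [ 1.29427501e-04  1.46812308e-03 -9.99998914e-01]] 18.700000000000003
```

```bash
python3 -m handwheel '{"grip":[-1,-1,-1,-1,-1,-1,-1,-1,-1,-1],"travel":[[-2.4,0.42,0],[-2.4,0.42,0],[-2.4,0.42,0],[-2.4,0.42,0],[-2.4,0.42,0],[-2.4,0.42,0],[-2.4,0.42,0],[-2.4,0.42,0],[-2.4,0.42,0],[-2.2,0.4,0]],"rotation":[[0,0,0],[0,0,0],[0,0,0],[0,0,0],[0,0,0],[0,0,0],[0,0,0],[0,0,0],[0,0,0],[0,0,0]]}' 60
python3 -m handwheel '{"grip":[-1,-1,-1,-1,-1,-1,-1,-1],"travel":[[0,0,0],[0,0,0],[0,0,0],[0,0,0],[0,0,0],[0,0,0],[0,0,0],[0,0,0]],"rotation":[[0,0,7.8],[0,0,7.8],[0,0,7.8],[0,0,7.8],[0,0,7.8],[0,0,7.8],[0,0,0],[0,0,0]]}'
python3 - <<'E'
from h import *
s=env.state();print(s["position"],s["orientation"],s["joint_positions"])
c=optics.camera("wrist");save(c,"wrist1.png")
import pickle;pickle.dump(c,open("w1.pkl","wb"))
print(c["pose"])
E
```

```text
time: 1.15
position: [438.8, -349.7, 230.9]
orientation: [[-0.897, -0.442, -0.001], [-0.442, 0.897, 0.001], [0.0, 0.001, -1.0]]
wrist_force: [0.4, -0.1, 0.3]
opening: 85.5
finger_force: 0.0
time: 1.95
position: [438.0, -350.6, 231.1]
orientation: [[-0.938, 0.348, -0.0], [0.348, 0.938, 0.0], [0.0, 0.0, -1.0]]
wrist_force: [0.1, 0.1, -1.4]
opening: 85.2
finger_force: 0.0
[ 438.03238309 -350.58566083  231.05436703] [[-9.37510049e-01  3.47958005e-01 -3.66755106e-04]
 [ 3.47957917e-01  9.37510111e-01  2.83441904e-04]
 [ 4.42462499e-04  1.38114290e-04 -9.99999893e-01]] [-2.27034744e+01  1.59024551e+01  7.89968857e+00 -6.93838035e-03
 -8.20228868e+01 -8.76580280e+01]
[[ 3.47905279e-01 -8.99449445e-01 -2.64485561e-01  3.70040415e+02]
 [ 9.37529080e-01  3.33452523e-01  9.92403095e-02 -3.26542600e+02]
 [-1.06826361e-03 -2.82489132e-01  9.59269904e-01  3.72455471e+02]
 [ 0.00000000e+00  0.00000000e+00  0.00000000e+00  1.00000000e+00]]
```

View pics/wrist1.png

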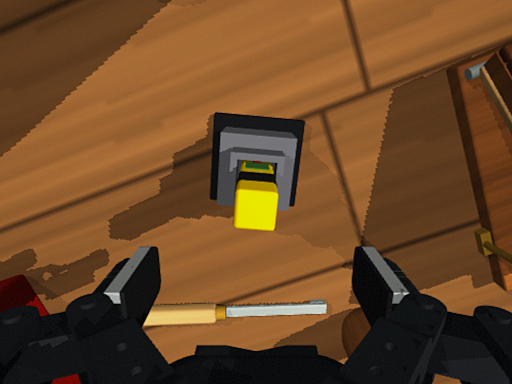

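Wrist view: meter's top face spans (236,182)–(276,230), nearly square to the fingers; stand base at (215,113)–(304,121).

Run:
```python
from h import *
import pickle
c=pickle.load(open("w1.pkl","rb"))
h=cv2.cvtColor(c["img"],cv2.COLOR_RGB2HSV);m=cv2.inRange(h,(22,150,190),(34,255,255));m[:170]=0;m[:,:220]=0;m[250:]=0;m[:,300:]=0
k=max(cv2.findContours(m,0,2)[0],key=cv2.contourArea);q=cv2.approxPolyDP(k,4,True)[:,0];print(q)
P=[onz(c,*x,175) for x in q]
for i in range(len(P)): print(P[i].round(1),np.linalg.norm(P[i]-P[i-1]).round(1),np.degrees(np.arctan2(*(P[i]-P[i-1])[[1,0]])).round(1))
print(np.mean(P,0))
B=[onz(c,*x,8) for x in((215,113),(304,121),(291,207),(211,197))]
print(np.mean(B,0));[print(np.linalg.norm(B[i]-B[i-1]).round(1),np.degrees(np.arctan2(*(B[i]-B[i-1])[[1,0]])).round(1)) for i in range(4)]
```

```text
[[237 190]
 [235 226]
 [272 230]
 [276 190]]
[ 419.6 -357.9  175. ] 24.5 -110.3
[ 441.9 -367.9  175. ] 24.4 -24.3
[ 452.9 -346.3  175. ] 24.2 63.0
[ 428.1 -334.9  175. ] 27.3 155.1
[ 435.62250758 -351.74208594  175.        ]
[ 436.99066793 -352.6131244     8.        ]
95.9 154.8
97.3 64.6
100.0 -26.8
94.6 -117.8
```

```bash
python3 -m handwheel '{"grip":[-1,-1,-1,-1,-1,-1,-1,-1],"travel":[[0.1,-0.2,0],[0,0,2],[0,0,2],[0,0,2],[0,0,2],[0,0,2],[0,0,1.3],[0,0,0]],"rotation":[[0,0,4.8],[0,0,0],[0,0,0],[0,0,0],[0,0,0],[0,0,0],[0,0,0],[0,0,0]]}'
python3 -m handwheel '{"grip":[1,1,1,1,1,1,1,1,1,1],"travel":[[0,0,0],[0,0,0],[0,0,0],[0,0,0],[0,0,0],[0,0,0],[0,0,0],[0,0,0],[0,0,0],[0,0,0]],"rotation":[[0,0,0],[0,0,0],[0,0,0],[0,0,0],[0,0,0],[0,0,0],[0,0,0],[0,0,0],[0,0,0],[0,0,0]]}' 60
```

```text
time: 2.8
position: [435.3, -351.4, 116.2]
orientation: [[-0.904, 0.427, -0.004], [0.427, 0.904, 0.002], [0.004, 0.0, -1.0]]
wrist_force: [-0.1, -0.3, 0.6]
opening: 85.5
finger_force: 0.0
time: 3.8
position: [436.8, -352.4, 119.0]
orientation: [[-0.904, 0.428, 0.001], [0.428, 0.904, -0.001], [-0.001, -0.0, -1.0]]
wrist_force: [-0.2, 1.3, 6.1]
opening: 27.3
finger_force: 58.0
```

```bash
python3 -m handwheel '{"grip":[1,1,1,1,1,1,1,1,1,1],"travel":[[0,0,-1],[0,0,-1.5],[0,0,-2],[0,0,-2],[0,0,-2],[0,0,-2],[0,0,-2],[0,0,-1.5],[0,0,0],[0,0,0]],"rotation":[[0,0,0],[0,0,0],[0,0,0],[0,0,0],[0,0,0],[0,0,0],[0,0,0],[0,0,0],[0,0,0],[0,0,0]]}'
python3 - <<'E'
from h import *
from scipy.spatial.transform import Rotation as R
s=env.state();O=np.array(s["orientation"]);p=np.array(s["position"])
a,y=.45,np.radians(1.6);n=np.array([-np.sin(a)*np.cos(y),-np.sin(a)*np.sin(y),np.cos(a)])
# minimal rotation taking tool z to -n
ax=np.cross(O[:,2],-n);w=ax/np.linalg.norm(ax)*np.arccos(-n@O[:,2])
tw=O.T@w; print("rot tool deg",np.degrees(tw))
red=np.array([537.9,73,123.5])
tgt=red+n*(103+50); d=tgt-p; print(s["position"],tgt,"world",d,"in tool",O.T@d/10, "n",n)
print(s["joint_positions"],s["finger_force"],s["opening"])
E
```

```text
time: 4.8
position: [436.2, -351.8, 257.5]
orientation: [[-0.903, 0.429, -0.001], [0.429, 0.903, 0.001], [0.001, 0.001, -1.0]]
wrist_force: [-0.2, -0.1, -2.5]
opening: 27.0
finger_force: 57.7
rot tool deg [-1.16577549e+01 -2.30441654e+01 -4.79151410e-18]
[ 436.24018374 -351.82211017  257.46926198] [471.37622002  71.14182257 261.26840666] world [ 35.13603627 422.96393275   3.79914468] in tool [14.95395464 39.72082148 -0.33198084] n [-0.43479595 -0.01214495  0.9004471 ]
[-2.29247898e+01  1.55508193e+01  1.12373092e+01 -4.62002707e-02
 -8.57536015e+01 -9.24502375e+01] 57.71533191204071 27.009920553177786
```

```bash
python3 -m handwheel '{"grip":[1,1,1,1,1,1,1,1,1,1],"travel":[[0,0,-2],[0,0,-2],[0.9,2.5,0],[0.9,2.5,0],[0.9,2.5,0],[0.9,2.5,0],[0.9,2.5,0],[0.9,2.5,0],[0.9,2.5,0],[0.9,2.5,0]],"rotation":[[0,0,0],[0,0,0],[0,0,0],[0,0,0],[0,0,0],[0,0,0],[0,0,0],[0,0,0],[0,0,0],[0,0,0]]}'
python3 -m handwheel '{"grip":[1,1,1,1,1,1,1,1,1,1],"travel":[[1,2.5,0],[1,2.5,0],[1,2.5,0],[1,2.5,0],[1,2.5,0],[1,2.5,0],[1,2.5,0],[0.8,2.2,0],[0,0,0],[0,0,0]],"rotation":[[0,0,0],[0,0,0],[0,0,0],[0,0,0],[0,0,0],[0,0,0],[0,0,0],[0,0,0],[0,0,0],[0,0,0]]}'
python3 -m handwheel '{"grip":[1,1,1,1,1,1,1,1],"travel":[[0,0,0],[0,0,0],[0,0,0],[0,0,0],[0,0,0],[0,0,0],[0,0,0],[0,0,0]],"rotation":[[-2,-3.84,0],[-2,-3.84,0],[-2,-3.84,0],[-2,-3.84,0],[-2,-3.84,0],[-1.7,-3.84,0],[0,0,0],[0,0,0]]}'
cat > d.py <<'E'
from h import *
import sys
a,y=.45,np.radians(1.6);n=np.array([-np.sin(a)*np.cos(y),-np.sin(a)*np.sin(y),np.cos(a)])
red=np.array([537.9,73,123.5])
if __name__=="__main__":
    h=float(sys.argv[1])
    s=env.state();O=np.array(s["orientation"]);p=np.array(s["position"])
    ax=np.cross(O[:,2],-n)
    print("rot deg",np.degrees(O.T@ax).round(2),"tool cm",(O.T@(red+n*(103+h)-p)/10).round(2),"wf",s["wrist_force"]@n,s["wrist_force"],s["finger_force"],s["time"],s["joint_positions"].round(0))
E
python3 d.py 40
```

```text
time: 5.8
position: [456.4, -139.4, 296.8]
orientation: [[-0.904, 0.429, -0.003], [0.429, 0.904, 0.001], [0.003, -0.001, -1.0]]
wrist_force: [0.2, 0.1, -2.0]
opening: 27.2
finger_force: 57.8
time: 6.8
position: [470.5, 71.0, 297.0]
orientation: [[-0.904, 0.427, -0.003], [0.427, 0.904, -0.001], [0.002, -0.002, -1.0]]
wrist_force: [0.1, -0.2, -1.5]
opening: 27.4
finger_force: 57.9
time: 7.6
position: [470.5, 70.0, 298.0]
orientation: [[-0.815, 0.384, 0.434], [0.431, 0.902, 0.011], [-0.388, 0.196, -0.901]]
wrist_force: [-0.1, 0.1, -0.6]
opening: 27.3
finger_force: 58.0
rot deg [-0.06  0.    0.  ] tool cm [ 1.4  -0.59  4.35] wf -0.4493930705061216 [-0.12643557  0.1154477  -0.55857211] 58.04305851459503 7.6 [  39.  -13.  -24.   18.  -59. -161.]
```

```bash
python3 -m handwheel '{"grip":[1,1,1,1,1,1],"travel":[[0.4,-0.15,1.1],[0.5,-0.15,1.1],[0.5,-0.15,1.1],[0,-0.14,1.05],[0,0,0],[0,0,0]],"rotation":[[0,0,0],[0,0,0],[0,0,0],[0,0,0],[0,0,0],[0,0,0]]}'
python3 d.py 40
python3 - <<'E'
from h import *
import pickle
cs={n:optics.camera(n) for n in("side","top","wrist")};pickle.dump(cs,open("c2.pkl","wb"))
A=cs["side"]["img"][80:230,215:345];A=cv2.resize(A,None,fx=3,fy=3,interpolation=cv2.INTER_CUBIC);A=np.pad(A,((0,0),(0,0),(0,0)))
B=cv2.resize(cs["wrist"]["img"],(400,300));B=np.pad(B,((0,A.shape[0]-300),(0,0),(0,0)))
cv2.imwrite("pics/c2.png",np.hstack([A,B])[:,:,::-1])
E
```

```text
time: 8.2
position: [477.1, 71.9, 253.1]
orientation: [[-0.814, 0.385, 0.436], [0.432, 0.902, 0.011], [-0.388, 0.197, -0.9]]
wrist_force: [-0.4, 0.4, -1.9]
opening: 27.5
finger_force: 58.0
rot deg [-0.05  0.07  0.  ] tool cm [ 0.12 -0.13  0.02] wf -1.5079810756848078 [-0.41319728  0.36366195 -1.86931683] 57.99130082130432 8.2 [  38.  -12.  -30.   19.  -52. -163.]
```

View pics/c2.png

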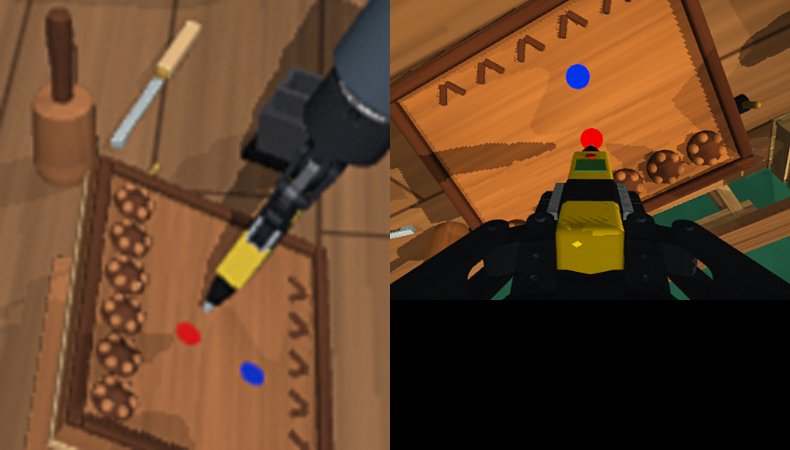

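Side crop: the meter hangs over the red dot with its foot end near (208,306) in the crop, i.e. pixel (284,182), and the dot at (188,333). The wrist view shows the dot directly beyond the nose.

Run:
```python
from h import *
from d import n,red
import pickle
cs=pickle.load(open("c2.pkl","rb"));s=env.state();O=s["orientation"];p=s["position"]
f=p+O[:,2]*103;print("foot",f,proj(cs["side"],f),proj(cs["side"],red),"top",proj(cs["top"],f))
W=cs["wrist"]
for nm,lo,hi in(("red",(0,200,120),(5,255,255)),("blue",(100,170,80),(128,255,255))):
    h=cv2.cvtColor(W["img"],cv2.COLOR_RGB2HSV);m=cv2.inRange(h,lo,hi);k=max(cv2.findContours(m,0,1)[0],key=cv2.contourArea)
    (u,v),(a,b),an=cv2.fitEllipse(k);print(nm,u,v,a,b)
    P0={"red":red,"blue":np.array([476.6,89.1,92.9])}[nm];print(" expected",proj(W,P0))
    o,d=ray(W,u,v);hit=o+d*((red-o)@n)/(d@n);print(" hit on plane",hit,"tri top",tri(W,(u,v),cs["top"],proj(cs["top"],P0)))
```

```text
foot [521.79470163  73.43168887 160.74782003] (np.float64(283.6034938222432), np.float64(182.14438674632785)) (np.float64(277.3928706994982), np.float64(190.93790749059)) top (np.float64(223.5766986942345), np.float64(230.01905999037965))
red 257.59332275390625 176.7948760986328 24.775466918945312 28.46405029296875
 expected (np.float64(255.952311032567), np.float64(177.29286723975525))
 hit on plane [538.09070074  74.52782917 123.61268993] tri top (array([538.08584667,  73.75868363, 123.340523  ]), np.float64(1.5346463097422711))
blue 239.8804473876953 97.70533752441406 29.582996368408203 30.803388595581055
 expected (np.float64(238.03822112660725), np.float64(97.69676306496075))
 hit on plane [476.73573002  90.53414827  94.20230412] tri top (array([476.78646405,  89.78024528,  93.65850859]), np.float64(1.5162695779315611))
```

```bash
cat > f.py <<'E'
from h import *
from d import n,red
red=np.array([538,73.6,123.5])
F=[];H=[];L=[]
for i in range(6):
    optics.camera("top"); s=env.state();O=s["orientation"];F.append(s["wrist_force"]@n);e=s["position"]+O[:,2]*103-red;H.append(e@n);L.append(O.T@e)
print("F",np.round(F,2),np.mean(F).round(2),"h",np.mean(H).round(2),"lat",np.mean(L,0).round(2),"t",s["time"],"grip",s["finger_force"])
E
python3 f.py
python3 -m handwheel '{"grip":[1,1,1,1,1,1],"travel":[[0.1,-0.05,0.8],[0.05,0,0.8],[0,0,0.8],[0,0,0.8],[0,0,0],[0,0,0]],"rotation":[[0,0,0],[0,0,0],[0,0,0],[0,0,0],[0,0,0],[0,0,0]]}'
python3 f.py
```

```text
F [-1.71 -2.02 -2.15 -1.69 -2.1  -1.61] -1.88 h 40.36 lat [ -0.89   0.71 -40.36] t 8.65 grip 57.9908287525177
time: 9.25
position: [488.9, 72.4, 222.8]
orientation: [[-0.814, 0.384, 0.435], [0.432, 0.902, 0.011], [-0.388, 0.197, -0.9]]
wrist_force: [0.4, 0.1, -1.3]
opening: 27.5
finger_force: 58.0
F [-0.91 -1.7  -1.59 -0.8  -1.74 -1.51] -1.38 h 8.27 lat [ 0.64  0.14 -8.27] t 9.55 grip 58.02737653255463
```

```bash
python3 -m handwheel '{"grip":[1,1,1,1,1],"travel":[[0,0,0.3],[0,0,0.2],[0,0,0.1],[0,0,0],[0,0,0]],"rotation":[[0,0,0],[0,0,0],[0,0,0],[0,0,0],[0,0,0]]}' >/dev/null
python3 f.py
python3 -m handwheel '{"grip":[1,1,1,1],"travel":[[0,0,0.1],[0,0,0.1],[0,0,0],[0,0,0]],"rotation":[[0,0,0],[0,0,0],[0,0,0],[0,0,0]]}' >/dev/null
python3 f.py
python3 -m handwheel '{"grip":[1,1,1,1],"travel":[[0,0,0.1],[0,0,0.1],[0,0,0],[0,0,0]],"rotation":[[0,0,0],[0,0,0],[0,0,0],[0,0,0]]}' >/dev/null
python3 f.py
```

```text
F [ 0.17  1.22 -0.18  0.4   1.43  0.39] 0.57 h 2.11 lat [ 0.81  0.03 -2.11] t 10.35 grip 58.1572687625885
F [1.56 0.68 0.92 1.02 1.08 1.06] 1.05 h 0.06 lat [ 0.81  0.01 -0.07] t 11.05 grip 58.241615295410156
F [0.67 0.12 1.42 1.56 1.44 1.43] 1.11 h -1.93 lat [0.81 0.01 1.93] t 11.75 grip 58.298606872558594
```

```bash
python3 - <<'E'
from h import *
S=optics.camera("side");W=optics.camera("wrist")
A=cv2.resize(S["img"][140:215,240:320],None,fx=5,fy=5,interpolation=cv2.INTER_CUBIC)
B=cv2.resize(W["img"][130:230,200:306],None,fx=3.75,fy=3.75,interpolation=cv2.INTER_CUBIC)[:375]
cv2.imwrite("pics/c3.png",np.hstack([A,B])[:,:,::-1])
E
python3 f.py
```

```text
F [1.45 0.63 0.98 1.62 1.91 1.89] 1.41 h -1.95 lat [ 0.83 -0.    1.95] t 12.15 grip 58.28316807746887
```

View pics/c3.png

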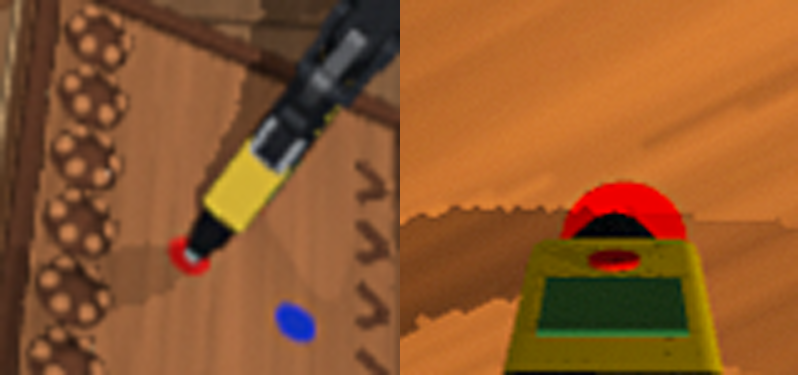

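The foot (side crop about (192,257)) sits in the middle of the red dot with part of it still visible. Force is about 3 N, which means roughly half-way in.

```bash
python3 -c "
from bench import env
print(env.close_job())"
```

```text
the job is handed in; nothing more can be done
None
```

I handed the job in with the gripper holding the meter square to the panel and its foot on the red dot. I estimate about 1 mm off centre and about 3 N, roughly half-way in; no verdict was shown.

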